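Hang the loaded dip basket on the wash tub

ROBOT

A 6-joint arm with a two-finger parallel gripper is mounted at the origin on the work surface. World frame = base frame: x ahead of the robot, y to its left, z up, the work surface at z = 0. Lengths are in m, angles in degrees, forces in N, time in s.
With the tool pointing down it reaches from about 0.375 to 0.75 m from the base axis. Payload 9 kg.
Tool frame: the origin (TCP) lies where the fingers leave the gripper's body, on its centre line; the fingertips stand 73 mm ahead of it and the grasp point (between the pads) lies 54 mm ahead of it (robot.tip_reach is the distance from the TCP to the fingertips, in m); z points along the fingers, y is the direction in which the jaws open and shut (so a half turn about z gives the same grasp; the last joint's range is limited). The gripper opens to 85 mm and grips with 20 to 120 N. Pads are 22 mm wide; open, the fingers measure 114 mm over their backs; the gripper's body (76 mm by 85 mm) begins 54 mm behind the grasp point. The pads swing forward as they close: fully open they stand 13 mm farther back than shut.
Start: joints at [-85.697, 5.964, 5.575, 89.605, 0, 77.527], TCP at [0.173, -0.574, 0.304] pointing down, gripper open.
Joint ranges: [-171.21, 171.21], [-48.23, 106.86], [-62.78, 66.21], [-105.2, 120.99], [-86.42, 89.51], [-180, 180]. Speed limits (degrees/s): [127.2, 127.2, 147.25, 180, 180, 180].

INTERFACE

Orientations are given as [roll, pitch, yaw] about the fixed x, y, z axes, in that order (R = Rz(yaw) Ry(pitch) Rx(roll)).
In Python, from plant import robot gives the robot as it stands. Calls block until the motion is done:
- robot.move_pose(position, orientation): joint-space move of the TCP to a pose.
- robot.line_to(position, vel=0.15, rotation=None, guard=None): straight line of the TCP; rotation=None keeps the orientation; vel is the mean speed in m/s. With guard (N) it stops when the force on the tool has changed by that much, and returns True; else False.
- robot.goto_joints(angles): joint-space move.
- robot.set_gripper(opening): finger opening in m; the grip force is fixed at half the most; returns when the fingers have stopped.
- robot.pause(seconds).
- robot.ik(position, orientation): joint angles nearest the present ones, or None.
- robot.observe(): the state.
- robot.grab_frame(name): name is "scene" or "top"; returns the picture (480x640x3 uint8, blue, green, red); there is no depth.
- robot.get_calibration(name): a dict with "vertical_fov" (degrees; the focal length in pixels is half the picture's height over the tangent of half this angle, whatever the lens; pixels are square), "cx", "cy" (the principal point, pixels), "k1" (the pictures are not rectified: a ray, as slopes to the right and down, at radius r is drawn at 1 + k1 r^2 times it, then the intrinsics apply), "rvec" (rotation vector, rad) and "tvec" (3), from world to camera coordinates, as OpenCV has them. Camera axes: x right, y down, z forward; pixel columns grow to the right and rows downward; lengths in m; the calibration is good to about 2 mm. A picture is of the moment at which its call begins. get_calibration takes no time and is no camera call.
A pose or a line that the arm cannot do raises robot.IKError and nothing moves.
- robot.job_done(): hands the job in, once; it reports no verdict.
The state is a dict: "time": time; "q": joint angles; "qvel": joint speeds; "joint_torque": joint torques, N m; "tool_pos": TCP position; "tcp_rot": TCP orientation; "ft_force": force on the tool from outside, world axes, zero at the start; "torque": the same for the moment, N m; "gripper_width": finger opening in m.
Only numpy, scipy, OpenCV 4.12 (cv2) and the standard library are available. Lean on these libraries where they do the work, as an engineer would, in place of code of your own. Each camera call takes 0.05 s, during which the arm holds its last target. There are 200 camera calls.

TASK

Get the line roller ready for rinsing: put the white ceramic line roller into the small dip basket, and hang the basket by its own hook over any side of the wash tub's rim so that it hangs upright inside the tub, clear of the tub's floor, with the roller in it. Leave the reel on its turntable and all the other things where they are.

Things in the scene. Friction and masses are not known exactly. Their poses are not given: they have to be found in the camera images.
- tub: empty open wash tub of grey plastic, fixed, at the left or right. 200 mm (x) by 220 mm (y) outside, origin under its centre, z up, rim top 110 mm above the cart. Walls 5 mm, thickened to an 8 mm rim in the top 12 mm; the rim's middle line runs at x = +-96 and y = +-106 mm. Inner floor 5 mm above the cart. Its -x side looks roughly towards the robot
- basket_grip (a point): middle of the dip basket's upright black grip paddle, 112 mm above the basket's underside. The paddle is 12 mm thick (basket x), 30 mm wide (basket y) and reaches from 80 to 135 mm above the underside. Axes as the basket's
- basket_hook (a point): middle of the underside of the hook's crown, 75 mm above the basket's underside, straight below basket_grip. Slot below it 20 mm wide (basket x, +-10 mm from here), hook 24 mm wide (basket y); outer lip hangs 27 mm down and ends in an 11 mm flare. Hung, this point rests on the rim top and the underside is 30 mm over the tub's floor. Axes as the basket's
- basket_in (a point): centre of the basket's inner floor, 3 mm above its underside; basket_grip lies 52 mm from it towards -x. Inside 70 mm (x) by 90 mm (y), walls 37 mm high above this floor. Axes as the basket's
- roller_center (a point): centre of the white ceramic line roller, a small spool 26 mm in diameter and 26 mm high with a slight waist, standing on end on the cart, 30 g; z along its axis
- basket: dip basket: 76 mm (x) by 96 mm (y) by 40 mm, open top, wire walls 3 mm, 200 g. A flat strap rises at its -x side and turns over outward (-x) into a downward hook; a black grip paddle stands on top of the hook. Origin under the centre of its floor, z up, x pointing from hook to basket (the hook looks roughly towards the robot at the start)
- roller: the line roller as a whole; origin in the middle of its lower end
- reel_foot (a point): end of the foot bar on top of the silver reel body, 141 mm above the cart and 22 mm off the axis of the steel turntable (180 mm across, at the left or the right, opposite the tub) that carries the reel and turns freely
- crank: black anodised crank arm, a flat bar 93 mm long lying down with a steel stub at one end, 26 mm high; origin under its middle, x along the bar
- housing: brass gear housing, a stepped round block 44 mm across with a small boss at its side, 32 mm high; origin under its middle
- cap: grey rubber cap, a low disc 36 mm across and 15 mm high; origin under its middle
- driver: screwdriver 170 mm long lying at the right side; origin below it near its middle
- grease: white grease jar 60 mm across, 70 mm high, standing at the left side; origin under its middle
Mind the look-alikes: they are no part of the job. Leave any green or turquoise look-alike of the basket alone.

How it is judged:
By the outcome, as a careful person would: the job done as asked, in the order asked, and still so for the second after the job is handed in, with the robot touching nothing.
It also fails if it takes over 58 s, if anything falls off the work surface, if the arm or the gripper's body presses on something with over 40 N, if the wrist force passes 120 N, or if a joint passes its speed limit or range.

## Working session

There is one attempt and no reset: what is moved stays moved. The work goes in short steps, each a Python script; the robot and the scene stay as the last script left them, time stands still between calls to the robot, and variables do not carry over. Pictures are saved under pics/ and viewed, about 8 in all and at most 12, crops included, and the job is handed in when it is done.

```bash
ls; mkdir -p pics
cat > h.py <<'E'
import numpy as np, cv2
from plant import robot
def cam(n):
    c=robot.get_calibration(n); R=cv2.Rodrigues(np.array(c["rvec"],float))[0]; t=np.array(c["tvec"],float).ravel()
    return c,240/np.tan(np.radians(c["vertical_fov"]/2)),R,t
def ray(n,uv):
    c,f,R,t=cam(n); d=np.array([(uv[0]-c["cx"])/f,(uv[1]-c["cy"])/f]); s=d.copy()
    for _ in range(30): s=d/(1+c["k1"]*(s@s))
    return -R.T@t, R.T@np.array([s[0],s[1],1])
def onz(n,uv,z):
    o,d=ray(n,uv); return o+d*(z-o[2])/d[2]
def proj(n,p):
    c,f,R,t=cam(n); q=R@np.array(p,float)+t; s=q[:2]/q[2]; s=s*(1+c["k1"]*(s@s)); return s*f+[c["cx"],c["cy"]]
def tri(a,ua,b,ub):
    o1,d1=ray(a,ua);o2,d2=ray(b,ub); k=np.linalg.lstsq(np.c_[d1,-d2],o2-o1,rcond=None)[0]
    p,q=o1+k[0]*d1,o2+k[1]*d2; return (p+q)/2,np.linalg.norm(p-q)
E
python3 - <<'E'
from h import *
for n in("scene","top"):
    cv2.imwrite(f"pics/{n}0.png",robot.grab_frame(n)); c,f,R,t=cam(n); print(n,f,c["k1"],-R.T@t)
print(robot.observe())
E
```

```text
pics
scene 551.236109310681 -0.14104269799958458 [1.10912151 0.92584932 1.0602577 ]
top 576.830087030413 -0.06308734498799871 [ 0.38068066 -0.01614145  1.48896911]
{'time': 0.1, 'q': array([-8.56980294e+01,  5.99549518e+00,  5.53310140e+00,  8.96048402e+01,
       -5.44151181e-05,  7.75250075e+01]), 'qvel': array([-0.01104709, -0.08373064,  0.19302851, -0.00461403, -0.13470144,
        0.1492396 ]), 'joint_torque': array([ 6.18646314e-03, -5.58206248e+01,  5.04721284e+01,  1.28198101e-02,
       -2.29771185e-04, -8.61529173e-06]), 'tool_pos': array([ 0.17316416, -0.57425365,  0.30321223]), 'tcp_rot': array([-1.79934342e+02, -1.44703072e-02,  1.67769549e+01]), 'ft_force': array([-0.4048386 , -0.08016577,  0.27333277]), 'torque': array([ 0.00784675,  0.00209346, -0.00628385]), 'gripper_width': 0.08514166876446609}
```

View pics/scene0.png

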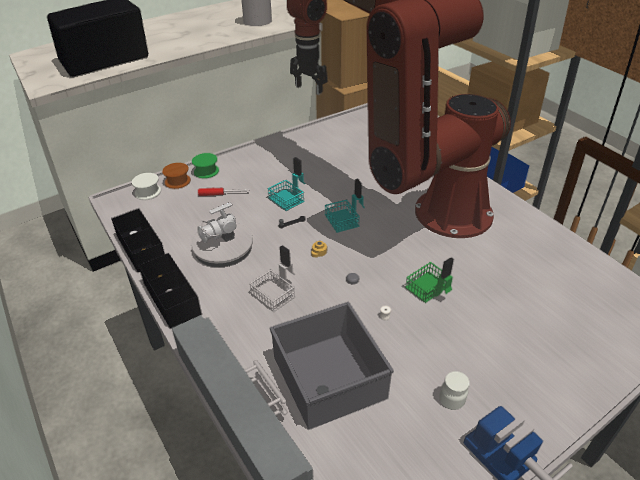

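View pics/top0.png

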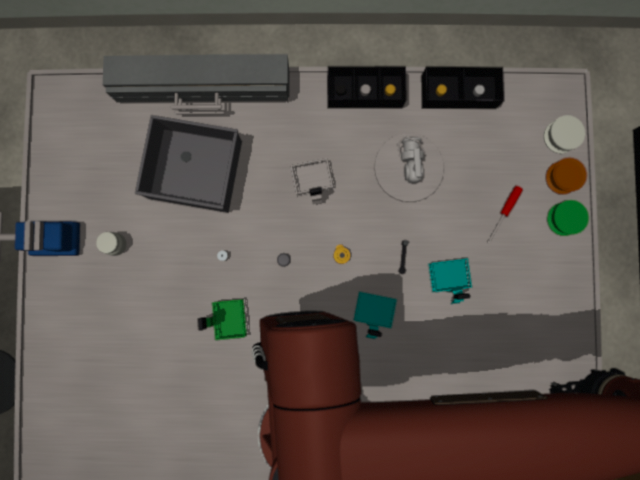

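The white wire basket is at (313,178) in the top view and (272,290) in the scene view, with its paddle at top (316,191). The roller is at top (222,255) and scene (385,312). The tub is around top (190,165). Next I'll enlarge these and compute masks.

Run:
```python
from h import *
T=cv2.imread("pics/top0.png");S=cv2.imread("pics/scene0.png")
def crop(I,x,y,w,h,k): return cv2.resize(I[y:y+h,x:x+w],None,fx=k,fy=k,interpolation=cv2.INTER_CUBIC)
A=crop(T,285,150,66,50,6); B=crop(S,240,240,66,75,6)[:450]; 
C=crop(T,130,110,120,105,3); 
M=np.zeros((600,800,3),np.uint8); M[:300,:396]=A; M[:450,400:796]=B; M[305:600,:360]=C[:295]; cv2.imwrite("pics/c1.png",M)
def blob(I,n,x,y,w,h,f):
    m=np.zeros(I.shape[:2],np.uint8); m[y:y+h,x:x+w]=f(I[y:y+h,x:x+w].astype(int))*255
    c=max(cv2.findContours(m,0,1)[0],key=cv2.contourArea); M=cv2.moments(c); print(n,M["m00"],M["m10"]/M["m00"],M["m01"]/M["m00"],cv2.minAreaRect(c)); return c
dark=lambda I:I.max(2)<60
white=lambda I:I.min(2)>185
blob(T,"padT",300,180,35,25,dark); c=blob(S,"padS",272,240,25,30,dark); print(c.reshape(-1,2).tolist())
for n,I,x,y in(("top",T,212,245),("scene",S,374,300)):
    g=I[y:y+22,x:x+22].min(2); print(n,g.max(),np.median(g)); blob(I,"rol",x,y,22,22,lambda J:J.min(2)>np.median(J.min(2))+20)
def tubc(I,n,x,y,w,h):
    c=blob(I,n,x,y,w,h,lambda J:J.max(2)<125); print(cv2.approxPolyDP(cv2.convexHull(c),4,True).reshape(-1,2).tolist())
tubc(T,"tub",128,108,122,110)
```

```text
padT 66.5 315.719298245614 191.02756892230573 ((315.5000305175781, 191.0), (6.471832275390625, 13.139781951904297), 78.69007110595703)
padS 128.5 284.40726329442276 255.84954604409856 ((284.3197021484375, 256.01641845703125), (20.55161476135254, 8.41982364654541), 84.80557250976562)
[[281, 246], [280, 247], [280, 248], [280, 249], [280, 250], [280, 251], [280, 252], [280, 253], [280, 254], [280, 255], [281, 256], [281, 257], [281, 258], [281, 259], [281, 260], [281, 261], [282, 262], [283, 263], [284, 264], [285, 265], [286, 265], [287, 266], [288, 266], [289, 265], [289, 264], [289, 263], [289, 262], [289, 261], [288, 260], [288, 259], [288, 258], [288, 257], [288, 256], [288, 255], [288, 254], [288, 253], [288, 252], [288, 251], [288, 250], [287, 249], [286, 249], [285, 248], [284, 247], [283, 247], [282, 246]]
top 168 119.0
rol 69.0 221.55797101449275 255.15942028985506 ((221.50003051757812, 255.0), (9.192387580871582, 9.192387580871582), 45.0)
scene 223 165.0
rol 47.5 385.3824561403508 308.9298245614035 ((385.5, 309.0), (6.0, 9.0), 90.0)
tub 9485.0 193.8198910560534 161.48574942892284 ((195.46478271484375, 155.1996612548828), (109.31096649169922, 105.31390380859375), 10.007980346679688)
[[234, 110], [249, 134], [239, 210], [192, 208], [134, 193], [151, 114], [170, 108]]
```

View pics/c1.png

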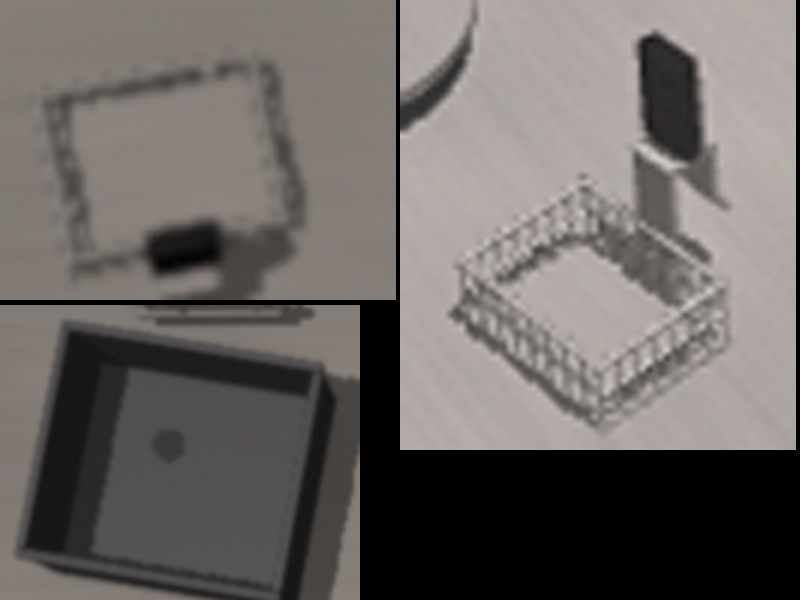

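Run:
```python
from h import *
np.set_printoptions(precision=4,suppress=True)
print("rol",onz("top",(221.56,255.16),.024),onz("scene",(385.4,309.),.026))
print("pad top view z.135",onz("top",(315.6,191),.132),"tri",tri("top",(315.6,191),"scene",(284.4,255.8)))
bc=[onz("top",p,.04)[:2] for p in((292.5,166.7),(330,160.3),(335,187),(297.5,195.3))]
tc=[onz("top",p,.11)[:2] for p in((152,115),(237.3,130.3),(223.5,209),(136,192.7))]
for n,c in(("bas",bc),("tub",tc)):
    c=np.array(c); y=c[0]-c[1]+c[3]-c[2]; x=c[0]+c[1]-c[2]-c[3]
    print(n,c.mean(0),np.linalg.norm(x)/2,np.linalg.norm(y)/2,"yaw",np.degrees(np.arctan2(-y[0],y[1])),np.degrees(np.arctan2(x[1],x[0])))
a=np.radians(78.69);print("paddle long-axis", 90-78.69)
for x in(-.096,):
  c=np.array(tc).mean(0); yw=np.radians(-10); print("hook goal",c+[x*np.cos(yw),x*np.sin(yw)])
# paddle from scene outline: predicted centre
for p in ((.536,0,.1075),): pass
I=cv2.imread("pics/scene0.png")[298:320,374:396].min(2)
cv2.imwrite("pics/r.png",I); print(I)
```

```text
rol [0.4538 0.2207 0.024 ] [0.4534 0.22   0.026 ]
pad top view z.135 [ 0.6006 -0.0189  0.132 ] tri (array([ 0.6046, -0.0188,  0.106 ]), np.float64(0.0005255925923539496))
bas [ 0.6508 -0.0144] 0.07232653823300182 0.09719933998069134 yaw 11.111400001485743 10.029443140230835
tub [0.6779 0.2939] 0.19601280899641454 0.2162615181570682 yaw -10.740431539622008 -9.65936838248885
paddle long-axis 11.310000000000002
hook goal [0.5833 0.3105]
[[166 166 164 166 165 166 167 165 166 163 165 167 165 166 167 166 166 163
  166 164 163 166]
 [165 165 166 165 164 165 167 165 165 164 164 164 165 166 165 166 166 166
  166 166 164 166]
 [167 166 165 164 165 165 165 165 166 166 164 162 163 165 168 166 167 167
  166 164 164 164]
 [164 166 165 164 164 167 165 165 165 166 164 163 162 165 165 168 166 164
  166 168 164 164]
 [166 168 166 165 165 164 166 165 165 166 168 165 163 161 165 166 167 166
  164 165 165 166]
 [164 166 166 165 166 166 163 166 166 165 166 166 164 163 161 163 166 167
  165 166 166 165]
 [163 165 167 166 164 164 165 164 165 162 161 162 166 164 164 160 162 165
  166 166 166 165]
 [162 163 1
[... 684 characters left out ...]
6 214 213 209 200 171 152 161
  163 164 167 165]
 [164 163 165 153 114  87  88  92  99 119 157 171 173 164 141 134 155 165
  164 163 163 168]
 [167 166 165 126  86  89  96 100 104 109 109 114 116 118 121 143 163 163
  164 165 164 164]
 [164 165 167 146 104  89  98 109 115 117 116 117 113 118 150 159 165 165
  162 166 164 165]
 [161 163 167 169 127  84 100 114 120 123 126 124 146 153 169 169 165 166
  166 164 163 165]
 [163 164 163 165 147 105  96 113 134 132 142 153 172 178 180 161 163 166
  167 165 165 166]
 [164 163 162 163 168 147 132 119 135 141 160 173 178 174 170 160 164 167
  166 166 164 164]
 [167 164 163 162 164 168 168 146 139 145 148 157 166 155 155 163 167 166
  166 165 167 165]]
```

Run:
```python
from h import *
R=[180,0,10.7]
r=np.array([.4535,.2203])
robot.move_pose([*r,.20],R)
robot.line_to([*r,.078],vel=.12)
robot.set_gripper(0.0); print(robot.observe()["gripper_width"])
robot.line_to([*r,.25],vel=.2)
print(robot.observe()["gripper_width"],robot.observe()["time"])
yw=np.radians(10.7); b=np.array([.6515,-.011])+.012*np.array([np.cos(yw),np.sin(yw)])
robot.move_pose([*b,.25],R)
o=robot.observe();print(o["tool_pos"],o["tcp_rot"],o["time"])
for n in("scene","top"): cv2.imwrite(f"pics/{n}1.png",robot.grab_frame(n))
S=cv2.imread("pics/scene1.png")[200:340,200:360];cv2.imwrite("pics/c2.png",cv2.resize(S,None,fx=4,fy=4,interpolation=2))
```

```text
0.023781154354961087
0.023780334480781696 6.5917
[ 0.66329352 -0.00871131  0.25002703] [ 1.79998240e+02 -3.42134482e-03  1.07168921e+01] 11.425
```

View pics/c2.png

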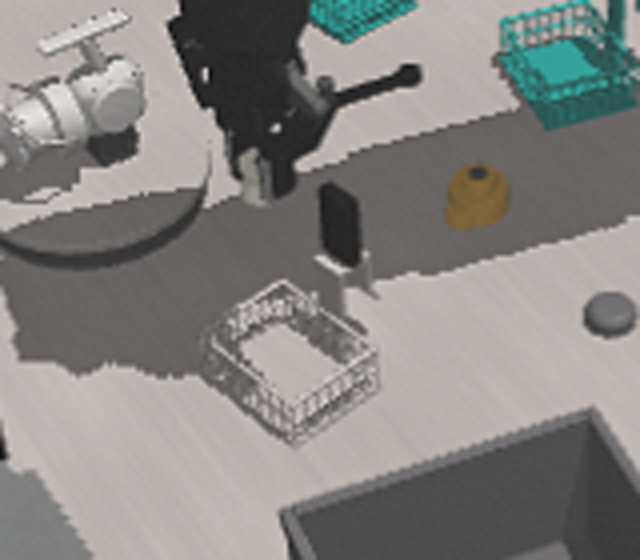

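The roller is gripped (width 23.8 mm) and sits above the basket. Next I lower and release it.

Run:
```python
from h import *
o=robot.observe();b=o["tool_pos"][:2]
print(robot.line_to([*b,.12],vel=.15,guard=15),robot.line_to([*b,.083],vel=.06,guard=6),robot.observe()["tool_pos"])
robot.set_gripper(.045)
robot.line_to([*b,.16],vel=.12); 
yw=np.radians(10.7);p=np.array([.6013,-.0195]); up=.112+.054
robot.line_to([*b,.26],vel=.2)
print(robot.observe()["time"])
for n in("scene","top"): cv2.imwrite(f"pics/{n}2.png",robot.grab_frame(n))
S=cv2.imread("pics/scene2.png")[200:340,200:360];cv2.imwrite("pics/c3.png",cv2.resize(S,None,fx=4,fy=4,interpolation=2))
print([ (a,robot.ik([*p,.26],[180,0,a])) for a in(-79.3,100.7)], robot.ik([.583,.3105,.3],[180,0,-100.2]))
```

```text
False True [ 0.66225925 -0.00850787  0.08146388]
14.9667
[(-79.3, array([ -14.29759113,    5.98124886,    1.03178041,   85.05053155,
          0.        , -114.99759113])), (100.7, array([-14.29759113,   5.98124886,   1.03178041,  85.05053155,
         0.        ,  65.00240887]))] [ 16.72412465  16.83340035  17.34821405  90.5148137    0.
 -63.07587535]
```

View pics/c3.png

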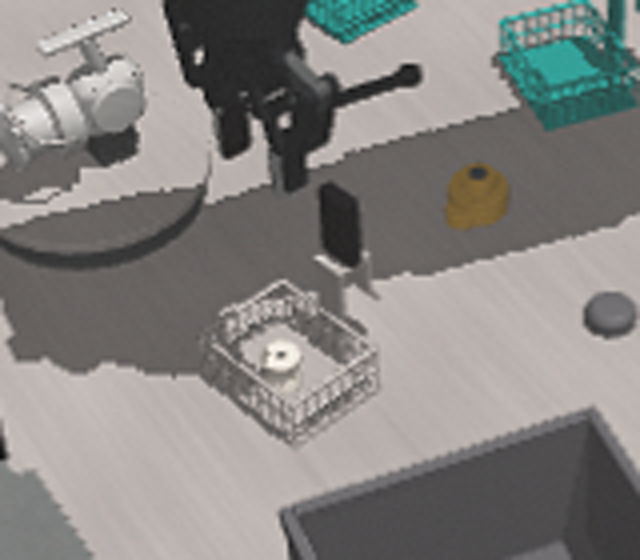

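The roller stands upright in the basket around crop (282,360). Next I grasp the paddle across its thickness and lift.

Run:
```python
from h import *
p=np.array([.6013,-.0195])
I=robot.grab_frame("scene")[240:272,272:297].max(2)<60; ys,xs=np.nonzero(I); print("pad scene",xs.mean()+272,ys.mean()+240)
robot.set_gripper(.07)
robot.move_pose([*p,.25],[180,0,100.7])
print(robot.line_to([*p,.166],vel=.12,guard=10))
robot.set_gripper(0.0); o=robot.observe(); print(o["gripper_width"],o["ft_force"],o["tool_pos"])
robot.line_to([*p,.200],vel=.1)
robot.line_to([*p,.320],vel=.15)
o=robot.observe(); print(o["gripper_width"],o["ft_force"],o["torque"],o["time"])
for n in("scene","top"): cv2.imwrite(f"pics/{n}3.png",robot.grab_frame(n))
S=cv2.imread("pics/scene3.png")[130:330,190:400];cv2.imwrite("pics/c4.png",cv2.resize(S,None,fx=3,fy=3,interpolation=2))
```

```text
pad scene 282.625 253.56
False
0.010999403702558395 [ 1.56982906 -0.06747692  4.90723508] [ 0.60197669 -0.01955925  0.16688012]
0.011224320492074794 [-0.58714734 -0.37065231 -2.49502598] [-0.02044184  0.10897151  0.01988359] 19.775
```

View pics/c4.png

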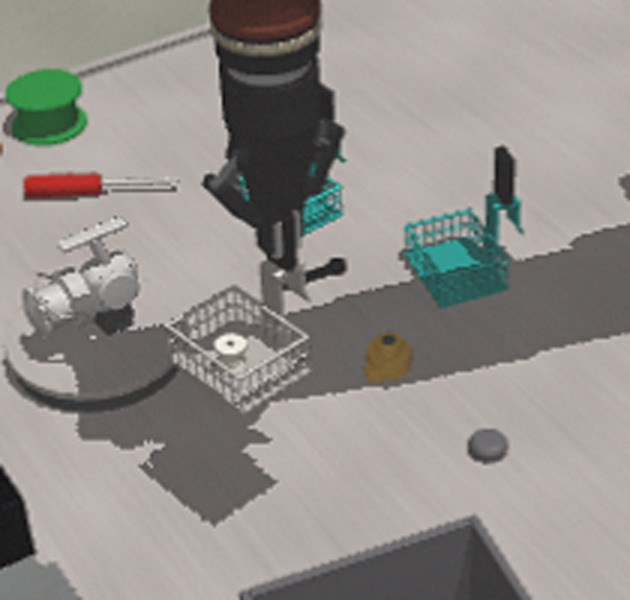

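Lifted cleanly: weight about 2.5 N, roller inside, basket level. I'll overlay my tub rim estimate on both views to check the hook target.

Run:
```python
from h import *
c=np.array([.6779,.2939]);a=np.radians(-10.2);Rz=np.array([[np.cos(a),-np.sin(a)],[np.sin(a),np.cos(a)]])
print("hook",c+Rz@[-.096,0])
out=[]
for n,(x,y,w,h) in {"top":(128,105,130,115),"scene":(262,296,140,135)}.items():
    I=cv2.imread(f"pics/{n}3.png"); k=5 if n=="top" else 4; k=3
    J=cv2.resize(I[y:y+h,x:x+w],None,fx=k,fy=k,interpolation=2)
    J=cv2.convertScaleAbs(J,alpha=1.3)
    for q,col in(((.1,.11),(0,0,255)),((.092,.102),(0,255,255))):
        P=[proj(n,[*(c+Rz@[sx*q[0],sy*q[1]]),.11]) for sx,sy in((-1,-1),(-1,1),(1,1),(1,-1))]
        cv2.polylines(J,[np.int32((np.array(P)-[x,y]+.5)*k*16)],True,col,1,cv2.LINE_AA,4)
    out.append(cv2.copyMakeBorder(J,0,max(0,405-J.shape[0]),0,0,0)[:405])
cv2.imwrite("pics/c5.png",np.hstack(out)[:, :800])
```

```text
hook [0.58341722 0.31090014]
```

View pics/c5.png

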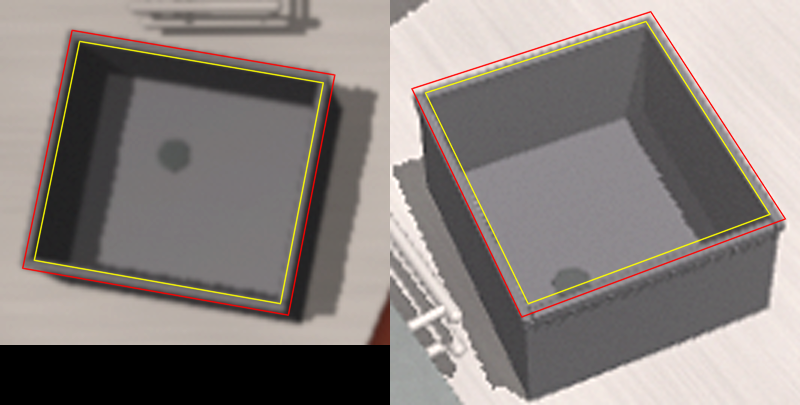

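The overlay fits the rim within about 2 mm in both views. Carrying the basket over and lowering it onto the -x rim.

Run:
```python
from h import *
h=[.5834,.3109]
robot.line_to([*h,.32],vel=.15,rotation=[180,0,100.7-20.9])
robot.pause(.4)
print(robot.line_to([*h,.225],vel=.1,guard=8), robot.observe()["tool_pos"],robot.observe()["tcp_rot"])
for n in("scene","top"): cv2.imwrite(f"pics/{n}4.png",robot.grab_frame(n))
S=cv2.imread("pics/scene4.png")[200:420,260:420];T=cv2.imread("pics/top4.png")[90:236,115:265]
S=cv2.resize(S,None,fx=2.7,fy=2.7,interpolation=2);T=cv2.resize(T,None,fx=2.4,fy=2.4,interpolation=2)
M=np.zeros((600,800,3),np.uint8);M[:S.shape[0],:S.shape[1]]=S;M[:T.shape[0],S.shape[1]:S.shape[1]+T.shape[1]]=T;cv2.imwrite("pics/c6.png",M)
print(robot.observe()["time"],robot.observe()["ft_force"])
```

```text
False [0.58378019 0.31103314 0.22599442] [ 1.79927367e+02 -3.63549872e-02  7.98038884e+01]
23.8333 [ 0.72743249  0.06259546 -2.58039114]
```

View pics/c6.png

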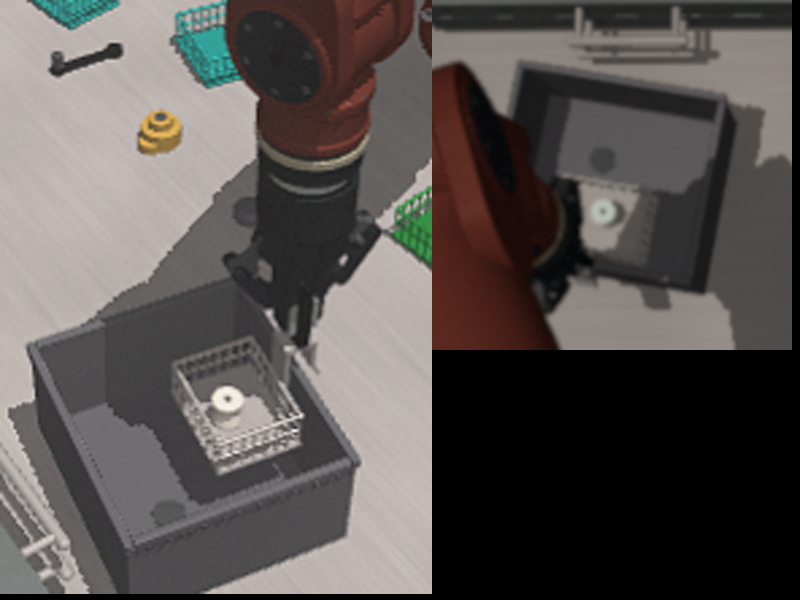

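The hook straddles the rim with no contact (force unchanged), and the roller is in the basket. I'll lower until it touches, then release.

Run:
```python
from h import *
p=robot.observe()["tool_pos"]; h=[.5834,.3109]
print(robot.line_to([*h,.196],vel=.04,guard=4)); o=robot.observe(); print(o["tool_pos"],o["ft_force"],o["torque"],o["time"])
robot.pause(.2)
robot.set_gripper(.05); robot.pause(.3)
o=robot.observe(); h=o["tool_pos"][:2]
robot.line_to([*h,.30],vel=.1); print(robot.observe()["ft_force"],robot.observe()["time"])
robot.line_to([.45,.0,.36],vel=.25); robot.pause(.3)
for n in("scene","top"): cv2.imwrite(f"pics/{n}5.png",robot.grab_frame(n))
S=cv2.imread("pics/scene5.png");T=cv2.imread("pics/top5.png")[90:236,115:265]
C=cv2.resize(S[255:420,260:400],None,fx=2.85,fy=2.85,interpolation=2);T=cv2.resize(T,None,fx=2.6,fy=2.6,interpolation=2)
M=np.zeros((600,800,3),np.uint8);M[:C.shape[0],:C.shape[1]]=C;M[:T.shape[0],405:405+T.shape[1]]=T;cv2.imwrite("pics/c7.png",M)
print(robot.observe()["time"])
```

```text
True
[0.58350192 0.31086861 0.20197887] [0.19368736 0.79082664 5.9316194 ] [-0.08670503  0.1488908   0.0210032 ] 24.4083
[-0.62515451 -0.4974752  -0.6119646 ] 26.5083
28.4333
```

View pics/c7.png

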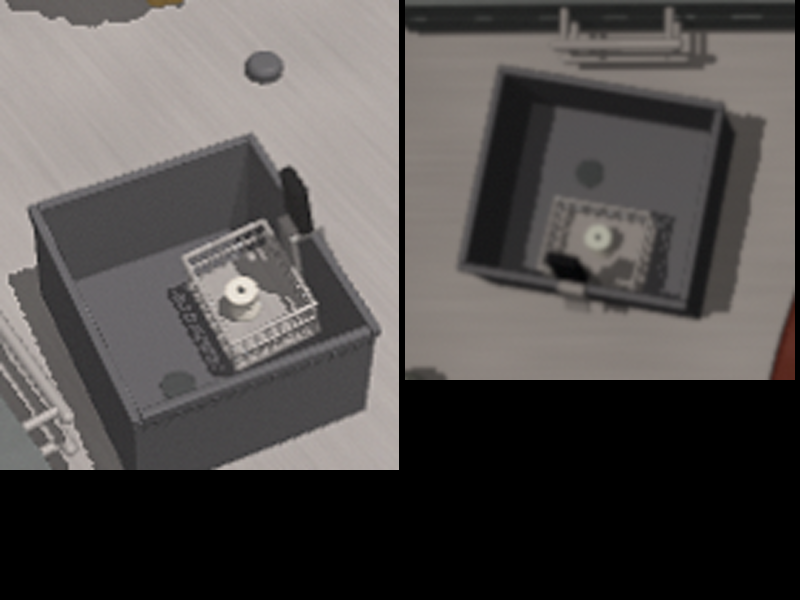

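View pics/scene5.png

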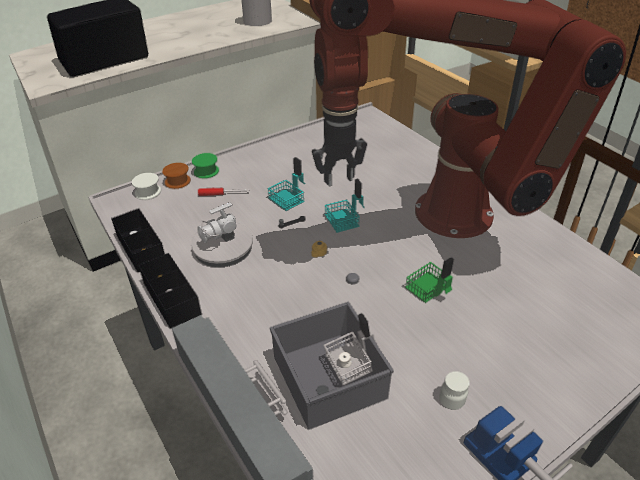

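The basket hangs on the rim with the roller standing in it, but the paddle leans a little inward (crop (297,200)). The other items look unmoved. I'll quantify the tilt.

Run:
```python
from h import *
np.set_printoptions(precision=4,suppress=True)
a=np.radians(-10.2);Rz=np.array([[np.cos(a),-np.sin(a)],[np.sin(a),np.cos(a)]]);c=np.array([.6779,.2939])
S=cv2.imread("pics/scene5.png");T=cv2.imread("pics/top5.png")
def m(I,x,y,w,h):
    k=I[y:y+h,x:x+w].max(2)<45; n,l,s,ce=cv2.connectedComponentsWithStats(k.astype(np.uint8)); i=1+np.argmax(s[1:,4]); print(s[i]+[x,y,0,0,0]); return ce[i]+[x,y]
u=m(S,355,308,18,42); v=m(T,165,180,30,25); print(u,v)
g,e=tri("scene",u,"top",v); print("grip tub frame",(g[:2]-c)@Rz,g[2],e)
# predicted paddle top/centre for tilts, crown offset s
for s in(-.006,0,.006):
  for t in(0,5,10,15):
    tt=np.radians(t)
    def P(x,z): q=Rz@[-.096+s+x*np.cos(tt)+z*np.sin(tt),0]+c; return [*q,.11+z*np.cos(tt)-x*np.sin(tt)]
    print(s,t,"pad top/ctr/far-rim T",*(np.round(proj("top",P(*q)),1) for q in((0,.06),(90e-3,-.035))),"S",*(np.round(proj("scene",P(*q)),1) for q in((0,.06),(0,.0325),(90e-3,-.035))))
```

```text
[359 314  10  23 110]
[170 187  16  12 119]
[363.8364 326.5364] [177.2269 192.8571]
grip tub frame [-0.0835  0.0013] 0.13727125084306357 0.0008891434724860084
-0.006 0 pad top/ctr/far-rim T [172.8 198.7] [189.1 169.1] S [371.7 313.5] [371.  321.9] [333.5 354.2]
-0.006 5 pad top/ctr/far-rim T [173.2 196.5] [189.5 171. ] S [369.5 314.3] [369.9 322.4] [334.8 355.9]
-0.006 10 pad top/ctr/far-rim T [173.7 194.4] [189.9 173.1] S [367.4 315.2] [368.7 322.9] [336.4 357.3]
-0.006 15 pad top/ctr/far-rim T [174.3 192.3] [190.1 175.4] S [365.2 316.3] [367.6 323.4] [338.3 358.6]
0 0 pad top/ctr/far-rim T [173.3 196.2] [189.6 166.7] S [369.2 314.3] [368.6 322.8] [331.  355.1]
0 5 pad top/ctr/far-rim T [173.7 194. ] [190.  168.6] S [367.1 315.2] [367.4 323.2] [332.4 356.7]
0 10 pad top/ctr/far-rim T [174.3 191.8] [190.3 170.8] S [364.9 316.1] [366.3 323.7] [334.  358.2]
0 15 pad top/ctr/far-rim T [174.8 189.8] [190.5 173.1] S [362.8 317.2] [365.1 324.3] [335.8 359.4]
0.006 0 pad top/ctr/far-rim T [173.8 193.6] [190.1 164.4] S [366.7 315.2] [366.1 323.6] [328.6 356. ]
0.006 5 pad top/ctr/far-rim T [174.2 191.5] [190.5 166.3] S [364.6 316. ] [365. 324.] [329.9 357.6]
0.006 10 pad top/ctr/far-rim T [174.8 189.3] [190.8 168.5] S [362.4 316.9] [363.8 324.6] [331.6 359. ]
0.006 15 pad top/ctr/far-rim T [175.3 187.3] [191.  170.8] S [360.3 318. ] [362.7 325.1] [333.4 360.3]
```

The tilt comes out at about 10–12° inward. That's natural slack from a 20 mm slot on an 8 mm rim. Seating the hook against the rim's inside should roughly halve it, and there's plenty of time. So I'll regrasp, lift 4 mm, pull outward until the strap touches, and reseat.

Run:
```python
from h import *
np.set_printoptions(precision=4,suppress=True)
a=np.radians(-10.2);c=np.array([.6779,.2939]);ex=np.array([np.cos(a),np.sin(a)])
at=lambda x:c+ex*x
R=[180,0,79.8]
robot.set_gripper(.075)
robot.move_pose([*at(-.092),.32],R)
print(robot.line_to([*at(-.092),.203],vel=.1,guard=8))
robot.set_gripper(0.0); o=robot.observe(); print(o["gripper_width"],o["ft_force"],o["tool_pos"])
g=o["tool_pos"]
robot.line_to([*g[:2],.2075],vel=.03); robot.pause(.2); print(robot.observe()["ft_force"])
print(robot.line_to([*(g[:2]-ex*.013),.2075],vel=.02,guard=3)); o=robot.observe(); p=o["tool_pos"]; print((p[:2]-c)@ex,o["ft_force"])
q=p[:2]+ex*.0007
print(robot.line_to([*q,.196],vel=.03,guard=3)); o=robot.observe();print(o["tool_pos"],o["ft_force"])
robot.set_gripper(.06); robot.pause(.3)
robot.line_to([*robot.observe()["tool_pos"][:2],.30],vel=.1)
robot.line_to([.45,.0,.36],vel=.25); robot.pause(.3)
S=robot.grab_frame("scene");T=robot.grab_frame("top");cv2.imwrite("pics/scene6.png",S);cv2.imwrite("pics/top6.png",T)
def m(I,x,y,w,h):
    k=I[y:y+h,x:x+w].max(2)<45; n,l,s,ce=cv2.connectedComponentsWithStats(k.astype(np.uint8)); i=1+np.argmax(s[1:,4]); print(s[i]+[x,y,0,0,0]); return ce[i]+[x,y]
g,e=tri("scene",m(S,355,308,22,42),"top",m(T,165,180,30,25)); print("grip x",(g[:2]-c)@ex,g[2],e)
C=cv2.resize(S[255:420,260:400],None,fx=2.85,fy=2.85,interpolation=2);T=cv2.resize(T[90:236,115:265],None,fx=2.6,fy=2.6,interpolation=2)
M=np.zeros((475,800,3),np.uint8);M[:C.shape[0],:C.shape[1]]=C;M[:T.shape[0],405:405+T.shape[1]]=T;cv2.imwrite("pics/c8.png",M)
print(robot.observe()["time"])
```

```text
False
0.011634913520060302 [0.8876 0.3122 3.8992] [0.5876 0.3102 0.2036]
[ 0.2927 -0.4557 -2.1847]
True
-0.10000343288242085 [ 4.6784  0.2322 -0.1617]
True
[0.5798 0.3116 0.2036] [-0.8112  0.8563  4.4215]
[366 311  10  24 127]
[165 196  27   9 113]
grip x -0.10004206775091416 0.13468725697925732 0.0009807275342686717
37.075
```

View pics/c8.png

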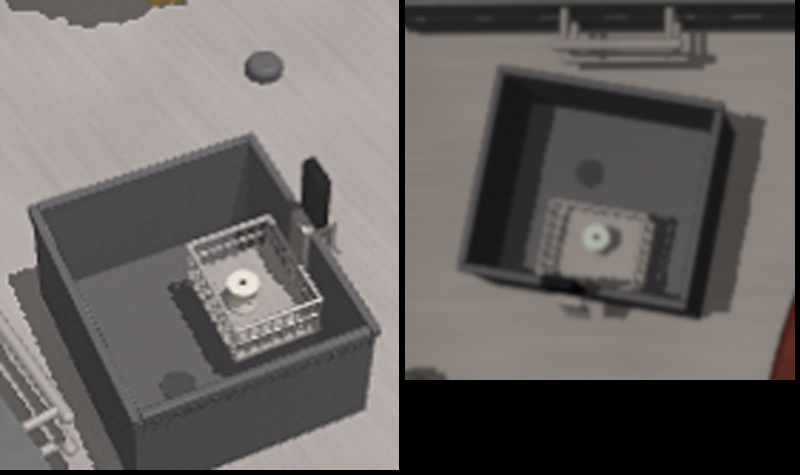

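It now hangs clearly more upright, hook over the rim (crop (330,240)) and roller standing inside at (242,287). Handing in.

```bash
python3 -c "
from h import *
robot.job_done(); print(robot.observe()['time'])"
```

```text
the job is handed in; nothing more can be done
the job is handed in; nothing more can be done
```

The white roller is standing in the white wire basket, and the basket hangs by its hook over the tub's -x rim, clear of the floor. I handed the job in at about 37 s of the 58 s allowed, with the gripper open and well away.

- **Reseating:** after the first hang the basket leaned inward by about 10–12°, because the hook's slot is wider than the rim. I regrasped it, pulled it outward until the strap touched the rim, and released it again.
- **Last checks:** the final pictures show it clearly more upright, with the roller inside. I estimate about 5° from the geometry. I could not measure it cleanly because the dark rim merged into the paddle mask in the top view.
- **Clearance:** when released, the hook sat at rim height, which puts the underside about 30 mm over the tub floor. I did not measure the clearance directly.
- **Other things:** in the full picture after the first hang, the reel, the look-alike baskets and the rest appeared unmoved. After the reseat I viewed only the tub area. The largest tool force my printouts showed was about 6 N.

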